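# Index the tool carousel, draw the nut driver and poise it on a slanted bolt

## Robot

A 7-joint arm with a two-finger parallel gripper is mounted at the origin on a cart in front of the work surface, level with it; the furniture and walls round the work are solid. World frame = base frame: x ahead of the robot, y to its left, z up, the work surface at z = 0. Lengths are in m, angles in rad, forces in N, time in s.
With the tool pointing down it reaches from about 0.425 to 0.875 m from the base axis. Payload 9.9 kg.
Tool frame: the origin (TCP) lies at the centre of the arm's flange, where the gripper is bolted on; the fingertips stand 173 mm ahead of it and the grasp point (between the pads) lies 155 mm ahead of it; z points along the fingers, y is the line along which they close (so a half turn about z gives the same grasp; the last joint's range is limited). The gripper opens to 85 mm and grips with 20 to 120 N. Pads are 22 mm wide; open, the fingers measure 114 mm over their backs; the gripper's body (76 mm by 85 mm) begins 54 mm behind the grasp point. The pads swing forward as they close: fully open they stand 13 mm farther back than shut.
Start: joints at [1.187, 0.576, 0.025, 1.437, -0.015, 1.129, -0.057], TCP at [0.199, -0.645, 0.405] pointing down, gripper open.
Joint ranges: [-2.76, 2.76], [-0.34, 2.15], [-1.52, 1.57], [0.19, 2.46], [-1.09, 4.23], [0.17, 1.99], [-2.82, 2.82]. Speed limits (rad/s): [2.22, 2.22, 3.01, 3.01, 3.14, 3.14, 3.14].

## Interface

Orientations are given as a unit quaternion [x, y, z, w].
In Python, from station import readout, eyes, bot, models gives the robot as it stands. The module is installed in compiled form; this text tells all that it offers.
- The arm moves only by the tool carry_out, never from a script. Its argument "moves" is a list of rows, each a list of 2 entries, a list of its own where there are three numbers: the shift along the tool's x, y, z in mm, then the turn, a rotation vector about the tool's x, y, z in degrees. A call has 1 to 12 rows; each row shifts and turns the commanded pose from where the row before left it, along the tool's axes as they then stand; what a row does not reach is not made up. A row lasts 1/12 s, in which the tool goes at most 41.7 mm and 7.16 degrees, less where a joint would pass 70% of its speed; a pose out of reach is approached as far as the arm can. A call with a gripper value outside its range is refused whole. "jaw" is the opening, from -1 (shut) to 1 (fully open), set as the call begins (left out, the last holds). The fingers move at their own pace and stop on an object; "force" is the grip in N (left out, the last holds). Time passes only in rows, so rows that do not move let the fingers close. It gives the time, the measured TCP pose, the force, the opening and the grip force at its end, in the units of the state.
- readout.sense(): the state, without advancing time (a new reading comes with each control period).
- eyes.get_image(name): name is "side" or "top" or "wrist"; returns (picture, depth): 480x640x3 uint8, red, green, blue; 480x640 float32, m along the optical axis (not along the pixel's ray), 0 where there is no reading.
- eyes.camera_params(name): a dict with "vertical_fov" (degrees; the focal length in pixels is half the picture's height over the tangent of half this angle, whatever the lens; pixels are square), "cx", "cy" (the principal point, pixels), "k1" (the pictures are not rectified: a ray, as slopes to the right and down, at radius r is drawn at 1 + k1 r^2 times it, then the intrinsics apply), "view" (4x4, takes a point from world to camera coordinates); the wrist camera has in their place "T_tool_cam" (4x4, takes a point from camera to tool coordinates, whose origin is the TCP and whose axes are the flange's). Camera axes: x right, y down, z forward; pixel columns grow to the right and rows downward; lengths in m; the calibration is good to about 2 mm. A picture is of the moment at which its call begins: read the wrist's pose just before it. camera_params takes no time and is no camera call.
- bot.sign_off(): hands the job in; it is judged then, once.
Trained networks look in the newest picture that a camera, given by its name, has taken for a name from the list of things; names that differ only in an ending like _2 or _b are one class to them, and where a whole thing is asked for, a point or a joint stands for the part that bears it (a point fixed in the world has none). Each returns a list of dicts, best first, with "score" (0 to 1); they miss things now and then, are a little off and sometimes report something else, mostly with a low value. They report only what shows in the picture. A call takes as long as a camera call.
- models.silhouettes(query, camera): "mask" (480x640 bool, what is visible of it) and "bbox" ([left, top, right, bottom] as shares, 0 to 1, of the picture: columns of its width, rows of its height, round what is visible of it).
- models.landmark_of(query, camera): "centre" ([column, row] as shares, 0 to 1, of the picture: columns of its width, rows of its height: a listed point, or the origin of a listed thing).
The state is a dict: "t": time; "joint_pos": joint angles; "qd": joint speeds; "joint_efforts": joint torques, N m; "ee_pos": TCP position; "orientation": TCP orientation; "ft_force": force on the tool from outside, world axes, zero at the start; "moment": the same for the moment, N m; "opening": opening from 0.0 (shut) to 1.0 (fully open); "gripper_force": force on a finger pad.
Only numpy, scipy, OpenCV 4.12 (cv2) and the standard library are available. Lean on these libraries where they do the work, as an engineer would, in place of code of your own. Each camera call takes 0.05 s, during which the arm holds its last target. There are 200 camera calls.

## Task

Turn the tool carousel one step by its yellow knob so that the black-handled nut driver clicks into the open gate of the blue guard ring, let go of the knob, and then draw the nut driver up out of its pocket. Turn it to line up with the hex bolt on the slanted block, tip towards the bolt, and finish still holding it there: steady, in line with the bolt, its tip about 3 cm off the bolt head not touching the bolt or its block. Leave the carousel on its click with its other tools in it, and do not shift the slanted rest's plate or the things lying about.

Things in the scene. Friction and masses are not known exactly. Their poses are not given: they have to be found in the camera images.
- carousel: Fixed round dark foot, 244 mm across; origin under its centre, on the turret's upright axis. Its -x points to the gate. The turret on it has five black pocket tubes at radius 80 mm, 72 degrees apart, mouths 86 mm and floors 24 mm above the table. At the start the gate's pocket is empty; the nut driver stands next to it on one side, the orange-sleeved driver on the other (varies).
- turret (a joint): Turn of the turret, rad, positive anticlockwise from above; 0 at the start. It clicks at 0, +1.257 and -1.257 (72 degrees; stops at 1.7 either way): a detent of about 0.15 N m pulls it into a click from up to 0.5 rad off; otherwise it turns easily.
- knob (a point): Centre of the yellow knob, on the turret's axis, 228 mm above the table. A bar 44 mm long (this point's x), 12 mm thick (its y), from 213 to 243 mm above the table; at joint 0 it lies along the carousel's x axis and it turns with the turret.
- gate (a point): Point in the gate, 80 mm from the turret's axis, 165 mm above the table; a pocket clicked into the gate is under it. The gate is the 110-degree opening, marked by a yellow tab on the foot, in the fixed blue guard ring that covers the tools elsewhere: ring 4 mm thick, top 202 mm above the table, radius 68 to 116 mm, on slim posts 78 degrees either side of the gate and behind.
- nut_driver: Nut driver, 165 mm long, 90 g: a black handle and a thick bright shank 8.4 mm across. It starts upright in its pocket, tip down, loose by 2 mm. Its body axes lean against the tool; use nut_driver_tip.
- nut_driver_tip (a point): Centre of the nut driver's tip (lower end of the shank). This point's z axis runs along the tool from the tip towards the handle. Round handle, 27 mm across from 100 to 155 mm along z from the tip (neck 15 mm across at 72 mm, end at 165 mm). Seated, the tip is 24 mm above the table.
- orange_driver_tip (a point): Tip of the other driver, which has a bright orange sleeve (26 mm across) on its grey handle and a thin shank; it stands in the carousel like the nut driver and must stay in its pocket.
- highlighter_tip (a point): Lower end of the yellow and grey highlighter that stands in a rear pocket of the carousel and must stay in it.
- rest: Fixed tilting rest: grey foot 100 mm (x) by 130 mm (y), origin under its centre, two cheeks 66 mm high. A 70 x 88 mm plate pivoted 50 mm above the table slopes down to the rest's -x, roughly towards the robot, by 25 to 37 degrees (varies) and stays by stiff friction. On it sits an aluminium block, 34 x 62 x 26 mm, with the bolt in the middle of its top.
- bolt_head (a point): Centre of the top of the brass hex bolt head, 12 mm across, on the slanted block. This point's z axis is the bolt's axis, pointing out of the block, upwards and leaning about towards the robot; its y axis is level.
- multimeter: Orange and black hand multimeter, 151 x 77 x 51 mm, lying at the back; leave alone.
- spool_orange: Spool of orange wire, 58 mm across, 42 mm high; leave alone.
- tin_flux: Yellow flat tin, 46 x 63 x 21 mm; leave alone.
- tape_green: Roll of green tape lying flat, 62 mm across, 19 mm high; leave alone.
- cutters_red: Cutters with red grips, 133 mm long, lying flat; leave alone.
- pot_red: Red pot with black cap, 53 mm across, 44 mm high; leave alone.
- loupe: Black eye loupe, 31 mm across, 28 mm high; leave alone.

How it is judged:
By the outcome, as a careful person would: the job done as asked, in the order asked, and still so for the second after the job is handed in, while the arm keeps its last pose, push and grip.
It also fails if it takes over 56 s, if anything falls off the work surface, if the arm or the gripper's body presses on something with over 40 N, if the wrist force passes 120 N, or if a joint passes its speed limit or range.

## Working session

There is one attempt and no reset: what is moved stays moved. The work goes in short steps, Python scripts to look and compute and a tool call to move; the robot and the scene stay as the last step left them, time stands still between calls to the robot, and variables do not carry over. Pictures are saved under pics/ and viewed, at most 11 in all, crops included, and the job is handed in when it is done.

Besides the shell and the picture viewer there is one more tool, called after ">>>" by a JSON object that holds its "fn" and its "kwargs". carry_out: Moves the arm, as the interface text tells. Its arguments: {"type":"object","properties":{"moves":{"type":"array","items":{"type":"array"}},"jaw":{"type":"number"},"force":{"type":"number"}},"required":["moves"]}

```bash
mkdir -p pics
cat > h.py <<'E'
import numpy as np, cv2
from scipy.spatial.transform import Rotation as R
from station import readout, eyes, bot, models
def K(p):
    f=240/np.tan(np.radians(p["vertical_fov"])/2); return f
def Twc(name):
    p=eyes.camera_params(name)
    if name=="wrist":
        s=readout.sense(); T=np.eye(4); T[:3,:3]=R.from_quat(s["orientation"]).as_matrix(); T[:3,3]=s["ee_pos"]
        return p,T@np.array(p["T_tool_cam"])
    return p,np.linalg.inv(np.array(p["view"]))
def ray(p,u,v):
    f=K(p); d=np.array([[f,0,p["cx"]],[0,f,p["cy"]],[0,0,1.]])
    k=np.array([p["k1"],0,0,0,0.])
    q=cv2.undistortPoints(np.array([[u,v]],float).reshape(-1,1,2),d,k)[:,0]
    return q
def pts(p,T,us,vs,zs):
    f=K(p); d=np.array([[f,0,p["cx"]],[0,f,p["cy"]],[0,0,1.]])
    q=cv2.undistortPoints(np.stack([us,vs],-1).astype(float).reshape(-1,1,2),d,np.array([p["k1"],0,0,0,0.]))[:,0]
    c=np.c_[q[:,0]*zs,q[:,1]*zs,zs]; return c@T[:3,:3].T+T[:3,3]
def onplane(p,T,u,v,z):
    q=ray(p,u,v)[0]; d=T[:3,:3]@np.array([q[0],q[1],1]); return T[:3,3]+d*(z-T[2,3])/d[2]
def raydir(p,T,u,v):
    q=ray(p,u,v)[0]; d=T[:3,:3]@np.array([q[0],q[1],1]); return d/np.linalg.norm(d)
def proj(p,T,X):
    f=K(p); X=(np.atleast_2d(X)-T[:3,3])@T[:3,:3]; a=X[:,:2]/X[:,2:]; r2=(a**2).sum(1,keepdims=True)
    return a*(1+p["k1"]*r2)*f+[p["cx"],p["cy"]]
E
python3 - <<'E'
from h import *
import json
np.set_printoptions(precision=4,suppress=True)
s=readout.sense(); print(s)
for c in ["side","top","wrist"]:
    p,T=Twc(c); im,d=eyes.get_image(c); cv2.imwrite(f"pics/{c}0.png",im[:,:,::-1]); np.savez(f"{c}0.npz",im=im,d=d)
    print(c,p["vertical_fov"],p["cx"],p["cy"],p["k1"],T.tolist())
    if c=="wrist": continue
    for n in ["carousel","knob","gate","nut_driver","nut_driver_tip","orange_driver_tip","rest","bolt_head"]:
        l=models.landmark_of(n,c)
        print(n,[(round(a["score"],2),round(a["centre"][0]*640,1),round(a["centre"][1]*480,1)) for a in l[:2]])
E
```

```text
{'t': 0.0, 'joint_pos': array([ 1.1872,  0.5765,  0.0248,  1.4379, -0.015 ,  1.1289, -0.0565]), 'qd': array([ 0.0004,  0.0008,  0.0001,  0.0014,  0.0004, -0.0016,  0.0003]), 'joint_efforts': array([  0.0003, -76.5761,   2.2505, -28.596 ,   0.0153,   0.0129,
        -0.0001]), 'ee_pos': array([ 0.1993, -0.6447,  0.4038]), 'orientation': array([ 0.9888,  0.1494, -0.0002, -0.0008]), 'ft_force': array([ 1.0088, -0.3521,  0.6756]), 'moment': array([-0.0453,  0.0236,  0.0014]), 'gripper_force': 0.0, 'opening': 1.0016092642888117}
side 42.475910424845196 320.5728333083428 250.65480242365928 0.020492093540542006 [[-0.9026333418530746, -0.14667075589631706, 0.4046489089815435, -0.15321615716864703], [-0.43039527810140366, 0.31544115338445694, -0.8457285518057781, 1.3701867501146936], [-0.003599272588449206, -0.9375417687315516, -0.3478541032107391, 0.7392702247624793], [0.0, 0.0, 0.0, 1.0]]
carousel [(0.56, 272.8, 351.5)]
knob [(0.81, 274.9, 263.1)]
gate []
nut_driver [(0.45, 363.6, 253.4), (0.44, 308.1, 395.1)]
nut_driver_tip [(0.62, 393.3, 255.3)]
orange_driver_tip []
rest [(0.94, 321.0, 27
[... 355 characters left out ...]
09978812, -0.9955673222671804, 1.3912085220088464], [0.0, 0.0, 0.0, 1.0]]
carousel [(0.68, 231.9, 258.5)]
knob [(0.89, 215.2, 252.9)]
gate [(0.75, 233.6, 279.9)]
nut_driver [(0.61, 204.2, 271.4)]
nut_driver_tip [(0.59, 446.4, 212.5)]
orange_driver_tip []
rest [(0.77, 380.5, 233.5)]
bolt_head [(0.7, 376.6, 239.4), (0.36, 211.3, 256.2)]
wrist 60.378161362771955 326.1896284247781 238.1077383391809 -0.040384437061279886 [[0.2950272184981983, -0.9082838459925797, -0.2966132084957468, 0.27542914868886337], [-0.9554886710711495, -0.2802622444784134, -0.09216546953500636, -0.6221060311229896], [0.0005829235820059073, 0.3106018825262447, -0.9505399154013723, 0.3742006576853412], [0.0, 0.0, 0.0, 1.0]]
```

View pics/top0.png

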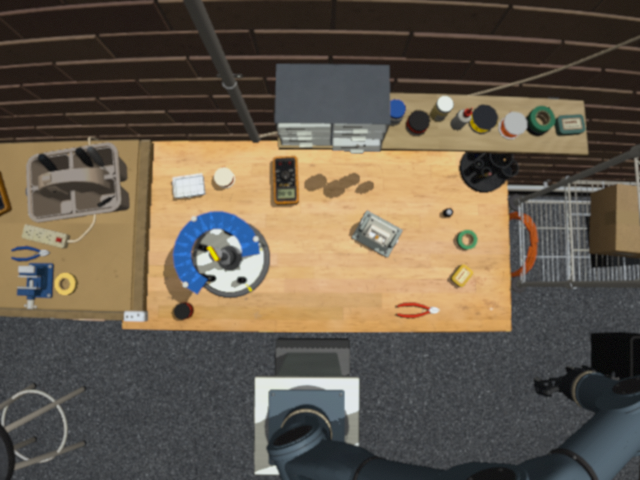

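View pics/side0.png

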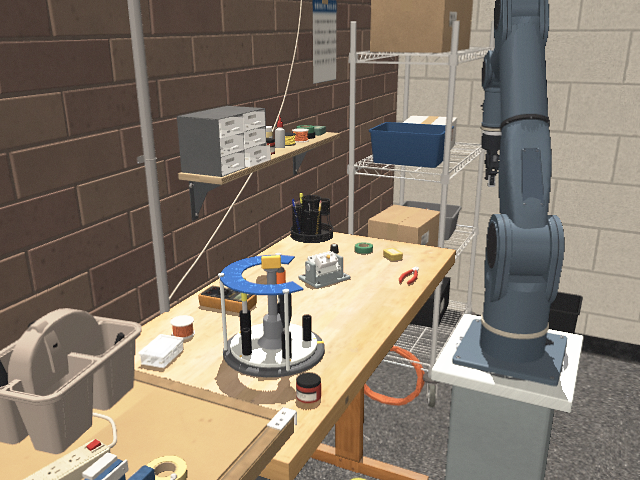

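Run:
```python
from h import *
np.set_printoptions(precision=4,suppress=True)
for c,kn,bo in [("top",(215.2,252.9),(376.6,239.4)),("side",(274.9,263.1),(326.4,255.8))]:
    p,T=Twc(c); d=np.load(c+"0.npz")["d"]
    for nm,(u,v) in [("knob",kn),("bolt",bo)]:
        z=d[int(round(v)),int(round(u))]; print(c,nm,pts(p,T,np.array([u]),np.array([v]),np.array([z]))[0])
p,T=Twc("top"); print("knob plane",onplane(p,T,215.2,252.9,.243),"gate",onplane(p,T,233.6,279.9,.165),"foot",onplane(p,T,231.9,258.5,0.0),"rest",onplane(p,T,380.5,233.5,0.))
z=np.load("top0.npz"); d=z["d"]; vs,us=np.mgrid[0:480,0:640]
P=pts(p,T,us.ravel(),vs.ravel(),d.ravel()).reshape(480,640,3)
im=z["im"].astype(int)
def sel(m): return P[m&(d>0)]
# knob: yellow pixels z 0.22-0.26
yel=(im[...,0]>140)&(im[...,1]>110)&(im[...,2]<90)
k=sel(yel&(P[...,2]>.232)&(P[...,2]<.26)); print("knob px",len(k),k.mean(0)); q=k[:,:2]-k[:,:2].mean(0); w,V=np.linalg.eigh(q.T@q/len(q)); print(np.sqrt(w*12),V[:,1],np.degrees(np.arctan2(V[1,1],V[0,1])))
kc=k.mean(0)
# yellow tab
t=sel(yel&(P[...,2]<.06)&(np.hypot(P[...,0]-kc[0],P[...,1]-kc[1])<.14)); print("tab",len(t),t.mean(0) if len(t) else "")
# ring fit: blue
bl=(im[...,2]>im[...,0]+40)&(P[...,2]>.19)&(P[...,2]<.215)&(np.hypot(P[...,0]-kc[0],P[...,1]-kc[1])<.14)
b=sel(bl); print("ring",len(b),b[:,2].mean())
from scipy.optimize import least_squares
a=np.arctan2(b[:,1]-kc[1],b[:,0]-kc[0]); h=np.histogram(np.degrees(a),36,(-180,180))[0]; print(h)
```

```text
top knob [0.5138 0.2312 0.2381]
top bolt [ 0.5677 -0.2052  0.0703]
side knob [0.5036 0.2379 0.2254]
side bolt [ 0.5816 -0.2061  0.0774]
knob plane [0.5134 0.23   0.243 ] gate [0.4451 0.1962 0.165 ] foot [0.5117 0.2356 0.    ] rest [ 0.593 -0.226  0.   ]
knob px 84 [0.5135 0.2367 0.2419]
[0.0124 0.0426] [-0.8335 -0.5525] -146.4628154611229
tab 27 [0.4223 0.207  0.0123]
ring 2553 0.20216732126302114
[  0   0   0   0   0   0   0   0   8 107  99  88 102  97 102 102 103  99
 102 102 104  91 102 100 106 107 105 112 112 114 113  94 111  71   0   0]
```

The top view shows the carousel at about px (222,255), with the blue ring's gate facing down-right and a yellow tab at (250,289). The rest is at (379,233). The side view has the black handle near (287,345) on the +y side, and the orange sleeve behind the stem at (282,275), on the -y side. So the turret should turn anticlockwise (+72°).

```bash
cat >> h.py <<'E'
def plan(wps,n=None,start=None,q=None,step=40,turn=7.0):
    """wps: list of (pos, Rmat or None). prints rows in tool frame"""
    s=readout.sense(); p=np.array(s["ee_pos"] if start is None else start); Rm=R.from_quat(s["orientation"] if q is None else q)
    for wp,Rt in wps:
        wp=np.array(wp); Rt=Rm if Rt is None else Rt
        rv=(Rm.inv()*Rt).as_rotvec(); m=int(np.ceil(max(np.linalg.norm(wp-p)*1000/step,np.degrees(np.linalg.norm(rv))/turn,1)))
        pos=p.copy(); cur=Rm
        for i in range(m):
            d=cur.inv().apply((wp-p)/m)*1000
            r=np.degrees(rv)/m
            print([[round(float(a),1) for a in d],[round(float(a),2) for a in r]],end=",")
            cur=cur*R.from_rotvec(rv/m)
        print(" #",m); p=wp; Rm=Rt
E
python3 - <<'E'
from h import *
np.set_printoptions(precision=4,suppress=True)
p,T=Twc("top"); z=np.load("top0.npz"); d=z["d"]; im=z["im"].astype(int); vs,us=np.mgrid[0:480,0:640]
P=pts(p,T,us.ravel(),vs.ravel(),d.ravel()).reshape(480,640,3); kc=np.array([.5135,.2367])
rr=np.hypot(P[...,0]-kc[0],P[...,1]-kc[1])
bl=(im[...,2]>im[...,0]+40)&(P[...,2]>.19)&(P[...,2]<.215)&(rr<.14)&(d>0)
b=P[bl][:,:2]
from scipy.optimize import least_squares
# per-angle midradius fit
def res(c):
    v=b-c[:2]; a=np.degrees(np.arctan2(v[:,1],v[:,0])); r=np.hypot(*v.T); o=[]
    for k in range(-90,150,8):
        q=r[(a>=k)&(a<k+8)]; o.append((q.min()+q.max())/2-c[2])
    return np.array(o)
f=least_squares(res,[*kc,.092],diff_step=1e-3,loss="soft_l1",f_scale=.003); c=f.x; print("ring c",c)
v=b-c[:2]; a=np.degrees(np.arctan2(v[:,1],v[:,0])); a2=np.sort(a); print(a2[:5],a2[-5:],"gate",(a2[3]+a2[-4])/2-180)
m=(d>0)&(P[...,2]>.16)&(P[...,2]<.198)&(rr<.12)
q=P[m]; print("under",len(q)); print(np.c_[us[m],vs[m],q,im[m]][:40])
# rest area: plate/block top normal
g=(np.hypot(P[...,0]-.585,P[...,1]+.215)<.07)&(P[...,2]>.03)&(d>0); print("rest pts",g.sum())
print(np.c_[us[g],vs[g],P[g]*1000].round(0).astype(int)[::14])
E
```

```text
ring c [0.5124 0.2377 0.0922]
[-93.1646 -91.0359 -91.0117 -91.0051 -91.0019] [157.856  158.8886 159.0916 159.5435 160.2423] gate -146.0582208020807
under 123
[[217.     214.       0.6212   0.2393   0.1971  39.      97.     167.    ]
 [198.     215.       0.6182   0.2909   0.1977 155.     145.     159.    ]
 [202.     215.       0.6184   0.2803   0.1964  64.     102.     167.    ]
 [207.     216.       0.6156   0.2662   0.1979  42.      97.     168.    ]
 [224.     216.       0.6158   0.22     0.1974  45.      99.     171.    ]
 [231.     216.       0.616    0.2012   0.1967  43.      99.     173.    ]
 [208.     217.       0.6131   0.2638   0.1963  43.      98.     169.    ]
 [240.     220.       0.6052   0.1764   0.1977  53.     100.     169.    ]
 [192.     221.       0.602    0.3072   0.1964 117.     135.     170.    ]
 [225.     221.       0.6023   0.2169   0.1972  42.      98.     168.    ]
 [233.     221.       0.6027   0.1956   0.1955  42.      99.     171.    ]
 [224.     222.       0.5996   0.2195   0.1974  43.      98.     169.    ]
 [228.     222.       0.5996   0.2086   0.
[... 2912 characters left out ...]
 [ 372  233  586 -191   76]
 [ 386  233  587 -233   72]
 [ 365  234  587 -174   38]
 [ 379  234  583 -212   77]
 [ 393  234  585 -256   60]
 [ 370  235  581 -186   70]
 [ 384  235  581 -227   73]
 [ 398  235  582 -270   62]
 [ 377  236  577 -205   81]
 [ 391  236  579 -250   58]
 [ 374  237  575 -198   70]
 [ 389  237  576 -244   57]
 [ 374  238  572 -198   65]
 [ 388  238  574 -241   55]
 [ 374  239  569 -198   68]
 [ 389  239  571 -245   50]
 [ 377  240  566 -207   67]
 [ 391  240  569 -252   42]
 [ 381  241  563 -219   65]
 [ 396  241  564 -265   61]
 [ 388  242  562 -242   47]
 [ 383  243  557 -224   69]
 [ 381  244  557 -223   36]
 [ 395  244  556 -262   54]
 [ 383  246  551 -229   37]]
```

>>> {"fn": "carry_out", "kwargs": {"moves": [[[0,0,-15],[0,0,0]],[[0,-15,-20],[0,0,0]],[[12,-35,-10],[0,0,0]],[[18,-35,-8],[0,0,0]],[[18,-35,0],[0,0,0]],[[18,-35,0],[0,0,0]],[[18,-35,0],[0,0,0]],[[15,-35,0],[0,0,0]],[[10,-38,0],[0,0,0]],[[10,-38,0],[0,0,0]],[[5,-38,0],[0,0,0]],[[5,-38,0],[0,0,0]]], "jaw": 1}}

```text
t: 1.95
ee_pos: [0.2108, -0.2447, 0.4577]
orientation: [0.989, 0.15, 0.0, 0.0]
ft_force: [-0.1, 0.3, 0.5]
opening: 1.003
gripper_force: 0.0
```

Run:
```python
from h import *
s=readout.sense(); print(s["t"],s["ee_pos"],s["joint_pos"].round(3))
th=np.radians(33.7); Rt=R.from_matrix(np.array([[np.cos(th),np.sin(th),0],[np.sin(th),-np.cos(th),0],[0,0,-1.]]))
plan([([.32,-.08,.46],None),([.42,.13,.46],Rt),([.5132,.237,.46],None)])
```

```text
1.95 [ 0.21082822 -0.24473154  0.45772824] [ 8.290e-01 -1.700e-02 -1.130e-01  2.149e+00 -2.000e-03  1.008e+00
 -5.530e-01]
[[30.6, -25.0, -0.5], [0.0, 0.0, 0.0]],[[30.6, -25.0, -0.5], [0.0, 0.0, 0.0]],[[30.6, -25.0, -0.5], [0.0, 0.0, 0.0]],[[30.6, -25.0, -0.5], [0.0, 0.0, 0.0]],[[30.6, -25.0, -0.5], [0.0, 0.0, 0.0]], # 5
[[26.3, -28.5, -0.0], [0.01, -0.0, -2.75]],[[27.6, -27.2, -0.0], [0.01, -0.0, -2.75]],[[28.9, -25.9, -0.0], [0.01, -0.0, -2.75]],[[30.1, -24.4, -0.0], [0.01, -0.0, -2.75]],[[31.2, -23.0, -0.0], [0.01, -0.0, -2.75]],[[32.3, -21.4, -0.0], [0.01, -0.0, -2.75]], # 6
[[34.2, -9.3, 0.0], [0.0, 0.0, 0.0]],[[34.2, -9.3, 0.0], [0.0, 0.0, 0.0]],[[34.2, -9.3, 0.0], [0.0, 0.0, 0.0]],[[34.2, -9.3, 0.0], [0.0, 0.0, 0.0]], # 4
```

>>> {"fn": "carry_out", "kwargs": {"moves": [[[30.6,-25,0],[0,0,0]],[[30.6,-25,0],[0,0,0]],[[30.6,-25,0],[0,0,0]],[[30.6,-25,0],[0,0,0]],[[30.6,-25,0],[0,0,0]],[[26.3,-28.5,0],[0,0,-2.75]],[[27.6,-27.2,0],[0,0,-2.75]],[[28.9,-25.9,0],[0,0,-2.75]],[[30,-24.4,0],[0,0,-2.75]],[[31.2,-23,0],[0,0,-2.75]],[[32.3,-21.4,0],[0,0,-2.75]],[[20,-5,0],[0,0,0]]]}}

```text
t: 2.95
ee_pos: [0.4348, 0.1476, 0.4582]
orientation: [0.956, 0.293, 0.001, -0.001]
ft_force: [0.1, 0.2, 0.0]
opening: 1.001
gripper_force: 0.0
```

>>> {"fn": "carry_out", "kwargs": {"moves": [[[30,-8,0],[0,0,0]],[[30,-8,0],[0,0,0]],[[20,-6,0],[0,0,0]],[[0,0,0],[0,0,0]],[[0,0,0],[0,0,0]]]}}

```text
t: 3.37
ee_pos: [0.4889, 0.2065, 0.4573]
orientation: [0.957, 0.29, -0.0, -0.0]
ft_force: [-0.3, -0.8, -0.3]
opening: 1.001
gripper_force: 0.0
```

Run:
```python
from h import *
np.set_printoptions(precision=4,suppress=True)
s=readout.sense(); print(s["t"],s["ee_pos"],s["orientation"],s["joint_pos"].round(3))
p,T=Twc("wrist"); im,d=eyes.get_image("wrist"); cv2.imwrite("pics/w1.png",im[:,:,::-1])
vs,us=np.mgrid[0:480,0:640]; P=pts(p,T,us.ravel(),vs.ravel(),d.ravel()).reshape(480,640,3); im=im.astype(int)
yel=(im[...,0]>140)&(im[...,1]>110)&(im[...,2]<90)
k=P[yel&(P[...,2]>.236)&(P[...,2]<.25)&(d>0)]; print(len(k),k.mean(0)); 
if len(k)>20:
    print(cv2.minAreaRect((k[:,:2]*1000).astype(np.float32)))
    tk=P[yel&(P[...,2]<.05)&(d>0)]; print("tab",len(tk),tk.mean(0) if len(tk) else 0)
```

```text
3.3667 [0.4889 0.2065 0.4573] [ 0.9569  0.2904 -0.0004 -0.0004] [-0.004  0.369 -0.682  1.719  0.252  1.144 -1.741]
2235 [0.5159 0.2377 0.2425]
((514.6793212890625, 237.03915405273438), (42.732398986816406, 11.70219612121582), 33.464717864990234)
tab 4158 [0.6015 0.1907 0.0092]
```

View pics/w1.png

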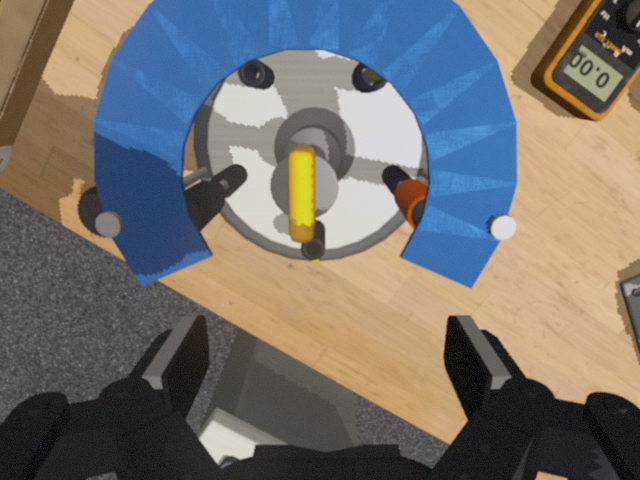

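Wrist view: yellow knob at px (302,192), black nut driver at left (215,190, +y side), orange sleeve at right (410,195). That confirms an anticlockwise turn. Next I'll go over the knob, down, and grip.

>>> {"fn": "carry_out", "kwargs": {"moves": [[[19,-5.5,0],[0,0,0]],[[19,-5.5,0],[0,0,0]],[[0,0,20],[0,0,0]],[[0,0,30],[0,0,0]],[[0,0,20],[0,0,0]],[[0,0,0],[0,0,0]],[[0,0,0],[0,0,0]]]}}

```text
t: 4.0
ee_pos: [0.514, 0.2349, 0.3878]
orientation: [0.957, 0.289, -0.001, 0.0]
ft_force: [0.3, 0.5, -0.1]
opening: 1.003
gripper_force: 0.0
```

>>> {"fn": "carry_out", "kwargs": {"moves": [[[0,0,0],[0,0,0]],[[0,0,0],[0,0,0]],[[0,0,0],[0,0,0]],[[0,0,0],[0,0,0]],[[0,0,0],[0,0,0]],[[0,0,0],[0,0,0]],[[0,0,0],[0,0,0]],[[0,0,0],[0,0,0]]], "jaw": -1, "force": 30}}

```text
t: 4.67
ee_pos: [0.5136, 0.2372, 0.3882]
orientation: [0.957, 0.29, 0.0, -0.001]
ft_force: [-4.6, 2.9, 4.9]
opening: 0.133
gripper_force: 32.6
```

>>> {"fn": "carry_out", "kwargs": {"moves": [[[0,0,0],[0,0,-6]],[[0,0,0],[0,0,-6]],[[0,0,0],[0,0,-6]],[[0,0,0],[0,0,-6]],[[0,0,0],[0,0,-6]],[[0,0,0],[0,0,-6]],[[0,0,0],[0,0,-6]],[[0,0,0],[0,0,-6]],[[0,0,0],[0,0,-6]],[[0,0,0],[0,0,-6]],[[0,0,0],[0,0,-6]],[[0,0,0],[0,0,-6]]]}}

```text
t: 5.67
ee_pos: [0.5141, 0.2369, 0.3883]
orientation: [0.602, 0.799, 0.001, -0.0]
ft_force: [-0.9, 4.0, 0.9]
opening: 0.134
gripper_force: 32.1
```

>>> {"fn": "carry_out", "kwargs": {"moves": [[[0,0,0],[0,0,0]],[[0,0,0],[0,0,0]],[[0,0,0],[0,0,0]],[[0,0,0],[0,0,0]]]}}

```text
t: 6.0
ee_pos: [0.5141, 0.2369, 0.3882]
orientation: [0.604, 0.797, 0.001, -0.0]
ft_force: [-1.7, 4.7, 4.6]
opening: 0.134
gripper_force: 32.7
```

>>> {"fn": "carry_out", "kwargs": {"moves": [[[0,0,0],[0,0,0]],[[0,0,0],[0,0,0]],[[0,0,0],[0,0,0]],[[0,0,0],[0,0,0]],[[0,0,-20],[0,0,0]],[[0,0,-30],[0,0,0]],[[0,0,-20],[0,0,0]],[[0,0,0],[0,0,0]]], "jaw": 1}}

```text
t: 6.67
ee_pos: [0.5146, 0.2369, 0.4615]
orientation: [0.604, 0.797, 0.002, 0.001]
ft_force: [-0.2, 0.6, -0.5]
opening: 0.998
gripper_force: 0.0
```

Run:
```python
from h import *
np.set_printoptions(precision=4,suppress=True)
s=readout.sense(); print(s["t"],s["ee_pos"],s["orientation"],s["joint_pos"].round(3))
for c in ["top","side"]:
    p,T=Twc(c); im,d=eyes.get_image(c); np.savez(c+"1.npz",im=im,d=d); cv2.imwrite(f"pics/{c}1.png",cv2.resize(im[200:380,180:420] if c=="side" else im[190:310,160:320],(800,600),interpolation=cv2.INTER_CUBIC)[:,:,::-1])
    for n in ["nut_driver_tip","gate","bolt_head","rest"]:
        l=models.landmark_of(n,c); print(c,n,[(round(a["score"],2),round(a["centre"][0]*640,1),round(a["centre"][1]*480,1)) for a in l[:2]])
    for n in ["nut_driver"]:
        for a in models.silhouettes(n,c)[:2]:
            m=a["mask"]; print(n,a["score"],m.sum(),np.argwhere(m).mean(0))
            vs,us=np.nonzero(m&(d>0)); q=pts(p,T,us,vs,d[vs,us]); print(np.median(q,0),q.min(0),q.max(0))
```

```text
6.6667 [0.5146 0.2369 0.4615] [0.6042 0.7968 0.0025 0.0011] [ 0.134  0.511 -1.026  1.622  0.456  1.264 -0.702]
top nut_driver_tip []
top gate [(0.81, 234.4, 278.5)]
top bolt_head []
top rest [(0.63, 378.2, 234.7)]
side nut_driver_tip []
side gate []
side bolt_head [(0.88, 326.1, 255.8)]
side rest [(0.67, 319.9, 278.9)]
nut_driver 0.73 359 [292.8635 305.2981]
[0.444  0.2038 0.1493] [ 0.4076 -0.0387 -0.0024] [0.5861 0.2906 0.2011]
```

View pics/side1.png

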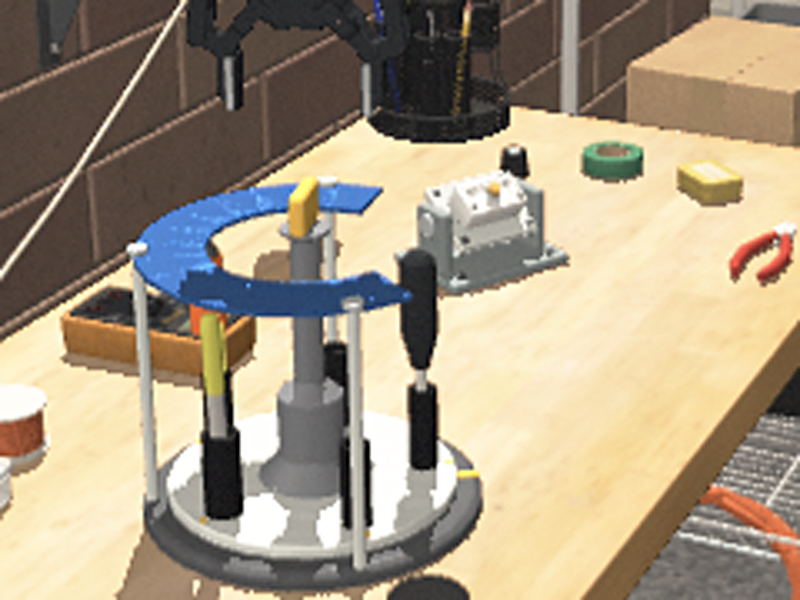

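Side crop: the nut driver (black handle, px 418,310 of the crop) stands in the open gate by the yellow tab at (468,473), and the rest with its bolt is at (490,190). Before grasping I'll look at the bolt with the wrist camera.

>>> {"fn": "carry_out", "kwargs": {"moves": [[[-20,-3.5,0],[0,0,0]],[[-38,-6.5,0],[0,0,0]],[[-40,-6.5,0],[0,0,0]],[[-40,-6.5,0],[0,0,0]],[[-40,-6.5,0],[0,0,0]],[[-40,-6.5,0],[0,0,0]],[[-40,-6.5,0],[0,0,0]],[[-40,-6.5,0],[0,0,0]],[[-40,-6.5,0],[0,0,0]],[[-38,-6.5,0],[0,0,0]],[[-20,-3,0],[0,0,0]],[[0,0,0],[0,0,0]]]}}

```text
t: 8.27
ee_pos: [0.5588, -0.1693, 0.4564]
orientation: [0.608, 0.794, -0.001, -0.0]
ft_force: [0.6, -0.7, -0.1]
opening: 1.006
gripper_force: 0.0
```

>>> {"fn": "carry_out", "kwargs": {"moves": [[[0,0,0],[0,0,0]],[[0,0,0],[0,0,0]],[[0,0,0],[0,0,0]]]}}

```text
t: 8.52
ee_pos: [0.5587, -0.1612, 0.458]
orientation: [0.603, 0.798, 0.0, 0.0]
ft_force: [-0.5, -0.0, -0.3]
opening: 1.0
gripper_force: 0.0
```

```bash
python3 - <<'E'
from h import *
np.set_printoptions(precision=4,suppress=True)
s=readout.sense(); print(s["t"],s["ee_pos"],s["orientation"],s["joint_pos"].round(4))
p,T=Twc("wrist"); im,d=eyes.get_image("wrist"); cv2.imwrite("pics/w2.png",im[:,:,::-1]); np.savez("w2.npz",im=im,d=d,T=T)
for n in ["bolt_head","rest"]:
    l=models.landmark_of(n,"wrist"); print(n,[(round(a["score"],2),round(a["centre"][0]*640,1),round(a["centre"][1]*480,1)) for a in l[:2]])
    for a in l[:1]:
        u,v=a["centre"][0]*640,a["centre"][1]*480
        print(pts(p,T,np.array([u]),np.array([v]),np.array([np.median(d[int(v)-2:int(v)+3,int(u)-2:int(u)+3])])))
E
cat > fk.py <<'E'
import numpy as np
from scipy.spatial.transform import Rotation as R
Q=np.array([[1.1872,.5765,.0248,1.4379,-.015,1.1289,-.0565],[.829,-.017,-.113,2.149,-.002,1.008,-.553],[-.004,.369,-.682,1.719,.252,1.144,-1.741],[.134,.511,-1.026,1.622,.456,1.264,-.702]])
P=np.array([[.1993,-.6447,.4038],[.2108,-.2447,.4577],[.4889,.2065,.4573],[.5146,.2369,.4615]])
O=R.from_quat([[.9888,.1494,-.0002,-.0008],[.989,.15,0,0],[.9569,.2904,-.0004,-.0004],[.6042,.7968,.0025,.0011]])
def fk(q,x,sg):
    c1,c7,h,L1,a1,L2,a2,L3=x
    Z=lambda a:R.from_euler('z',a); Y=lambda a:R.from_euler('y',a)
    A=Z(sg[0]*q[0]+c1)*Y(q[1])*Z(sg[1]*q[2]); p=np.array([0,0,h])+A.apply([a1,0,L1])
    A=A*Y(q[3]); p=p+A.apply([-a1,0,0]); A=A*Z(sg[2]*q[4]); p=p+A.apply([0,0,L2])
    A=A*Y(q[5]); p=p+A.apply([a2,0,L3]); return p,A*Z(sg[3]*q[6]+c7)
E
python3 - <<'E'
from fk import *; import itertools
from scipy.optimize import least_squares
best=[]
for sg in itertools.product([1,-1],repeat=4):
  for c7 in (0,1.57,3.14,-1.57):
    def f(x):
        o=[]
        for q,p,r in zip(Q,P,O):
            a,b=fk(q,x,sg); o+=[*(a-p)*10,*(r.inv()*b).as_rotvec()]
        return o
    r=least_squares(f,[0,c7,.3,.55,0,.4,0,.2]); best.append((r.cost,sg,r.x.round(4)))
best.sort(key=lambda t:t[0])
for b in best[:3]: print(b)
E
```

```text
8.5167 [ 0.5587 -0.1612  0.458 ] [0.6032 0.7976 0.0002 0.    ] [ 0.8348  0.5455 -1.0379  1.5882  0.4837  1.2882 -0.0014]
bolt_head [(0.72, 268.6, 436.1), (0.61, 330.1, 249.6)]
[[ 0.5768 -0.502   0.0008]]
rest [(0.89, 345.1, 238.6)]
[[ 0.5853 -0.1928  0.0725]]
(np.float64(0.025843125328734947), (-1, -1, -1, -1), array([-0.084 ,  1.4863,  1.3614,  0.5921, -0.0193,  0.3199, -0.0903,
        1.3102]))
(np.float64(0.025843125328759133), (-1, -1, -1, -1), array([-0.084 ,  1.4863,  1.3614,  0.5921, -0.0193,  0.3199, -0.0903,
        1.3102]))
(np.float64(0.025843125328760968), (-1, -1, -1, -1), array([-0.084 ,  1.4863,  1.3614,  0.5921, -0.0193,  0.3199, -0.0903,
        1.3102]))
```

View pics/w2.png

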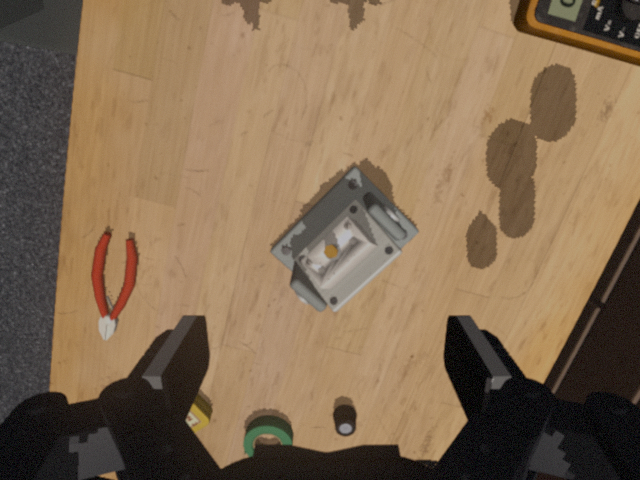

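```bash
cat > bolt.py <<'E'
from h import *
np.set_printoptions(precision=4,suppress=True)
z=np.load("w2.npz"); d=z["d"]; im=z["im"].astype(int); T=z["T"]; p=eyes.camera_params("wrist")
vs,us=np.mgrid[0:480,0:640]; P=pts(p,T,us.ravel(),vs.ravel(),d.ravel()).reshape(480,640,3)
c=[onplane(p,T,u,v,.012) for u,v in [(270,247),(355,165),(417,232)]]; print("foot corners",c)
brass=(im[...,0]>im[...,2]+70)&(abs(us-331)<14)&(abs(vs-250)<14)&(P[...,2]>.05); b=P[brass]; print("bolt px",brass.sum(),us[brass].mean(),vs[brass].mean(),np.median(b,0),b.min(0),b.max(0))
bc=np.median(b,0)
m=(d>0)&(P[...,2]>.045)&(np.linalg.norm(P-bc,axis=2)<.04)&~brass; q=P[m]; print("n",len(q))
rng=np.random.default_rng(0); res=[]
rem=q
for k in range(4):
    best=None
    for _ in range(1500):
        a=rem[rng.choice(len(rem),3,False)]; n=np.cross(a[1]-a[0],a[2]-a[0]); L=np.linalg.norm(n)
        if L<1e-5: continue
        n/=L; i=abs((rem-a[0])@n)<.0015
        if best is None or i.sum()>best.sum(): best=i
    g=rem[best]; cc=g.mean(0); n=np.linalg.svd(g-cc)[2][2]; n*=np.sign(n[2])
    print(best.sum(),"c",cc,"n",n,"tilt",np.degrees(np.arccos(n[2])),"az",np.degrees(np.arctan2(n[1],n[0])),"bolt above",(bc-cc)@n)
    rem=rem[~best]
cv2.imwrite("pics/w2c.png",cv2.resize(z["im"][150:320,250:440],(760,680//1),interpolation=cv2.INTER_CUBIC)[:600,:,::-1])
E
python3 bolt.py
cat > fit.py <<'E'
from fk import *
from scipy.optimize import least_squares
Q=np.vstack([Q,[.8348,.5455,-1.0379,1.5882,.4837,1.2882,-.0014]]); P=np.vstack([P,[.5587,-.1612,.458]]); O=R.concatenate([O,R.from_quat([.6032,.7976,.0002,0])])
Z=lambda a:R.from_euler('z',a); Y=lambda a:R.from_euler('y',a)
def fk2(q,x):
    c1,c7,h,b,L1,a1,L2,a2,y1,y2,o3,o5=x[:12]; L3=.2 if len(x)<13 else x[12]
    A=Z(-q[0]+c1); p=np.array([0,0,h])+A.apply([b,0,0]); A=A*Y(q[1])*Z(-q[2]+o3); p=p+A.apply([a1,y1,L1])
    A=A*Y(q[3])*Z(-q[4]+o5); p=p+A.apply([-a1,y2,L2]); A=A*Y(q[5]); p=p+A.apply([a2,0,L3]); return p,A*Z(-q[6]+c7)
x0=np.array([0,1.57,.3,0,.58,0,.39,0,0,0,0,0])
def f(x):
    o=[]
    for q,p,r in zip(Q,P,O):
        a,b=fk2(q,x); o+=[*(a-p)*10,*(r.inv()*b).as_rotvec()]
    return o+list((x-x0)*.005)
r=least_squares(f,x0)
if __name__=="__main__":
    print(r.cost,r.x.round(4)); print(np.array(r.fun[:30]).reshape(5,6).round(3))
E
python3 fit.py
```

```text
foot corners [array([ 0.5191, -0.242 ,  0.012 ]), array([ 0.581 , -0.1339,  0.012 ]), array([ 0.6647, -0.1834,  0.012 ])]
bolt px 117 330.5982905982906 250.9145299145299 [ 0.5748 -0.2047  0.0819] [ 0.5699 -0.2098  0.0778] [ 0.5804 -0.1995  0.0854]
n 2828
1885 c [ 0.58   -0.2071  0.0746] n [-0.5087  0.2779  0.8149] tilt 35.424038907286885 az 151.35561413967764 bolt above 0.009265758871637173
488 c [ 0.5985 -0.217   0.0734] n [ 0.6906 -0.3777  0.6168] tilt 51.91507205990428 az -28.673834987348343 bolt above -0.015758278769326426
142 c [ 0.5768 -0.2065  0.0753] n [-0.5167  0.2767  0.8102] tilt 35.88154630934995 az 151.83014543930292 bolt above 0.006820705691705588
108 c [ 0.5848 -0.2082  0.0676] n [ 0.7223 -0.3856  0.5741] tilt 54.96369858708629 az -28.091844853806247 bolt above -0.000322122229073395
0.004058982615943629 [-0.0347  1.5665  0.3218  0.0023  0.5845  0.0243  0.5022  0.1354 -0.0998
  0.0609  0.0309 -0.0076]
[[-0.025  0.033  0.018  0.001  0.01   0.001]
 [ 0.03   0.038  0.018 -0.005 -0.005 -0.004]
 [ 0.016 -0.009 -0.038  0.002  0.007 -0.001]
 [ 0.024  0.006 -0.005 -0.011  0.008  0.002]
 [ 0.018  0.002  0.007 -0.015 -0.     0.002]]
```

```bash
cat > ik.py <<'E'
from fit import *
lo=np.array([-2.76,-.34,-1.52,.19,-1.09,.17,-2.82]); hi=np.array([2.76,2.15,1.57,2.46,4.23,1.99,2.82])
def ik(p,Rt,L3,q0s):
    x=np.append(r.x,L3); x[2]+=L3-.2; best=None
    for q0 in q0s:
        def g(q):
            a,b=fk2(q,x); return [*(a-p)*10,*(Rt.inv()*b).as_rotvec()*2,*(q-q0)*1e-3]
        s=least_squares(g,np.clip(q0,lo+.02,hi-.02),bounds=(lo+.05,hi-.05)); e=np.linalg.norm(s.fun[:6])
        if best is None or e<best[0]: best=(e,s.x)
    return best
def frame(g,y): # tool z=g, y closing
    y=y-g*(y@g); y/=np.linalg.norm(y); return R.from_matrix(np.c_[np.cross(y,g),y,g])
q0s=[Q[4],Q[3],np.array([.6,.2,-.3,2.2,0,.5,0]),np.array([.6,.2,-.3,2.2,0,.5,-1.5]),np.array([.6,.2,-.3,2.2,0,.5,1.5]),np.array([.9,.3,-1,2,.5,.7,0])]
E
python3 - <<'E'
from ik import *
t=np.radians(35.6); az=np.radians(150.8); d=np.array([np.sin(t)*np.cos(az),np.sin(t)*np.sin(az),np.cos(t)]); bolt=np.array([.575,-.2047,.082])
u=np.array([np.cos(az),np.sin(az),0]); side=np.array([-np.sin(az),np.cos(az),0])
for al in (0,15):
  for lab,c in (("side",side),("updown",np.cross(d,side))):
   for sgn in (1,-1):
    for L3 in (.15,.22):
      if lab=="side": g=R.from_rotvec(np.radians(-al)*side).apply(-d)
      else: g=-d
      if lab=="updown" and al: continue
      gp=bolt+d*.165; e,q=ik(gp-g*.155,frame(g,sgn*c),L3,q0s); print(al,lab,sgn,L3,"err",round(e,3),q.round(2),g.round(2))
E
```

```text
0 side 1 0.15 err 0.0 [-1.05  0.22  1.3   2.24 -0.08  0.24 -1.85] [ 0.51 -0.28 -0.81]
0 side 1 0.22 err 0.0 [-1.3   0.23  1.45  2.31  0.06  0.22 -2.06] [ 0.51 -0.28 -0.81]
0 side -1 0.15 err 0.0 [ 0.5   0.12 -0.82  2.3   1.11  0.59 -0.15] [ 0.51 -0.28 -0.81]
0 side -1 0.22 err 0.0 [-0.54  0.08  0.16  2.41  1.13  0.51 -0.3 ] [ 0.51 -0.28 -0.81]
0 updown 1 0.15 err 0.0 [ 0.2   0.1  -0.49  2.3   1.06  0.54 -1.67] [ 0.51 -0.28 -0.81]
0 updown 1 0.22 err 0.0 [-1.3   0.23  1.45  2.31  0.06  0.22 -0.49] [ 0.51 -0.28 -0.81]
0 updown -1 0.15 err 0.0 [ 0.32  0.1  -0.62  2.3   1.08  0.56  1.46] [ 0.51 -0.28 -0.81]
0 updown -1 0.22 err 0.0 [-0.54  0.08  0.16  2.41  1.13  0.51  1.27] [ 0.51 -0.28 -0.81]
15 side 1 0.15 err 0.0 [ 0.22  0.18 -0.16  2.05  0.31  0.61 -2.25] [ 0.31 -0.17 -0.94]
15 side 1 0.22 err 0.0 [ 0.22  0.15 -0.19  2.1   0.34  0.6  -2.3 ] [ 0.31 -0.17 -0.94]
15 side -1 0.15 err 0.0 [ 0.93  0.29 -1.11  2.06  0.7   0.78  0.46] [ 0.31 -0.17 -0.94]
15 side -1 0.22 err 0.0 [ 0.94  0.25 -1.13  2.12  0.68  0.74  0.44] [ 0.31 -0.17 -0.94]
```

Wrist view 2: the rest is at px (345,238) and the brass bolt at (330,250). The bolt axis is tilted about 35.6° at azimuth 151°. I'll grasp the driver with the hand leaning 15°, so the final pose stays well within reach.

```bash
cat > pose.py <<'E'
from h import *
from ik import ik,frame,q0s
def grasp(phi=95,al=15,gp=(.4476,.1926,.156)):
    e=np.array([np.cos(np.radians(phi)),np.sin(np.radians(phi)),0]); a=np.radians(al)
    g=e*np.sin(a)-np.array([0,0,np.cos(a)]); y=np.array([np.cos(np.radians(phi-90)),np.sin(np.radians(phi-90)),0])
    return np.array(gp)-.155*g, frame(g,y), g
E
python3 - <<'E'
from pose import *
t,Rt,g=grasp(); s=readout.sense(); print(t,Rt.as_quat())
for L in (.15,.22): print(ik(t,Rt,L,[s["joint_pos"]]), ik(t-.12*g,Rt,L,[s["joint_pos"]])[0])
plan([([.5,.0,.46],None),(t-.12*g,Rt)])
E
```

```text
[0.45109642 0.15263571 0.3057185 ] [ 0.66981044  0.73096983  0.08818222 -0.096234  ]
(np.float64(6.390437160865622e-07), array([ 0.35364674,  0.50926577, -0.99573011,  1.98898396,  0.27744359,
        0.76745865, -0.66270911])) 3.615107583983702e-07
(np.float64(6.582015984613618e-07), array([ 0.39460011,  0.51276938, -1.0006398 ,  1.99690984,  0.27755209,
        0.7682187 , -0.62841256])) 3.641052711378739e-07
[[34.3, -2.5, -0.4], [0.0, 0.0, 0.0]],[[34.3, -2.5, -0.4], [0.0, 0.0, 0.0]],[[34.3, -2.5, -0.4], [0.0, 0.0, 0.0]],[[34.3, -2.5, -0.4], [0.0, 0.0, 0.0]],[[34.3, -2.5, -0.4], [0.0, 0.0, 0.0]], # 5
[[32.4, -2.8, 9.6], [-0.35, 3.74, 2.68]],[[31.6, -4.4, 11.7], [-0.35, 3.74, 2.68]],[[30.5, -5.9, 13.6], [-0.35, 3.74, 2.68]],[[29.2, -7.4, 15.6], [-0.35, 3.74, 2.68]], # 4
```

>>> {"fn": "carry_out", "kwargs": {"moves": [[[34.3,-2.5,0],[0,0,0]],[[34.3,-2.5,0],[0,0,0]],[[34.3,-2.5,0],[0,0,0]],[[34.3,-2.5,0],[0,0,0]],[[34.3,-2.5,0],[0,0,0]],[[32.4,-2.8,9.6],[-0.35,3.74,2.68]],[[31.6,-4.4,11.7],[-0.35,3.74,2.68]],[[30.5,-5.9,13.6],[-0.35,3.74,2.68]],[[29.2,-7.4,15.6],[-0.35,3.74,2.68]],[[0,0,0],[0,0,0]],[[0,0,0],[0,0,0]],[[0,0,0],[0,0,0]]], "jaw": 0.2}}

```text
t: 9.67
ee_pos: [0.4545, 0.1208, 0.4195]
orientation: [0.67, 0.731, 0.088, -0.096]
ft_force: [-0.1, 0.7, 0.0]
opening: 0.6
gripper_force: 0.0
```

Run:
```python
from pose import *
np.set_printoptions(precision=4,suppress=True)
t,Rt,g=grasp(); s=readout.sense(); print(s["t"],s["ee_pos"],s["orientation"],s["opening"],s["joint_pos"].round(3))
p,T=Twc("wrist"); im,d=eyes.get_image("wrist"); cv2.imwrite("pics/w3.png",im[:,:,::-1])
vs,us=np.mgrid[0:480,0:640]; P=pts(p,T,us.ravel(),vs.ravel(),d.ravel()).reshape(480,640,3)
m=(d>0)&(P[...,2]>.172)&(P[...,2]<.198)&(np.hypot(P[...,0]-.4476,P[...,1]-.1926)<.03)&(im.max(2)<100); q=P[m]
print(len(q),np.median(q,0),q.min(0),q.max(0)); top=q[q[:,2]>.184]; print(len(top),top.mean(0) if len(top) else "")
for a in models.silhouettes("nut_driver","wrist")[:1]:
    mm=a["mask"]&(d>0); print(a["score"],mm.sum(),np.median(P[mm],0),P[mm].min(0),P[mm].max(0)); h=P[mm]; h=h[h[:,2]>.183]; print(len(h),h.mean(0) if len(h) else "")
l=models.landmark_of("knob","wrist")
print(l[:1])
plan([(t,Rt)])
```

```text
9.6667 [0.4545 0.1208 0.4195] [ 0.67    0.7308  0.088  -0.0958] 0.600421139498382 [ 0.56   0.427 -1.145  1.932  0.191  0.916 -0.548]
1547 [0.4492 0.1977 0.1884] [0.437  0.1856 0.1784] [0.4615 0.2096 0.1913]
1496 [0.4494 0.1974 0.1881]
0.94 1673 [0.4494 0.1975 0.1881] [0.4362 0.184  0.0223] [0.4625 0.2117 0.1913]
1533 [0.4495 0.1974 0.188 ]
[{'centre': [0.7506, 0.3217], 'score': 0.76}]
[[0.7, -0.4, 39.5], [0.02, 0.01, -0.05]],[[0.7, -0.4, 39.5], [0.02, 0.01, -0.05]],[[0.7, -0.3, 39.5], [0.02, 0.01, -0.05]], # 3
```

View pics/w3.png

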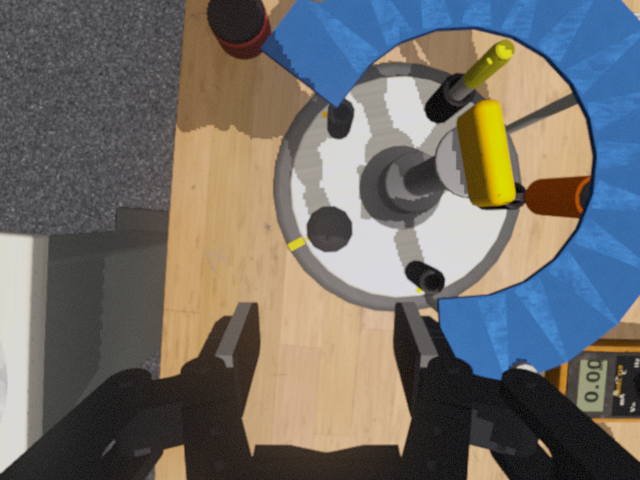

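The driver handle is at px (328,228), between the fingers. The yellow tab is at (296,243) and the ring end at (445,300), with clearance. The measured handle top is (0.449, 0.197).

Run:
```python
from pose import *
t,Rt,g=grasp(gp=(.449,.1966,.156)); print(t)
plan([(t,Rt)],step=30)
```

```text
[0.45249642 0.15663571 0.3057185 ]
[[1.5, 0.2, 29.8], [0.02, 0.01, -0.04]],[[1.5, 0.2, 29.8], [0.02, 0.01, -0.04]],[[1.5, 0.2, 29.8], [0.02, 0.01, -0.04]],[[1.5, 0.2, 29.8], [0.02, 0.01, -0.04]], # 4
```

>>> {"fn": "carry_out", "kwargs": {"moves": [[[3,0.4,20],[0,0,0]],[[3,0.4,25],[0,0,0]],[[0,0,25],[0,0,0]],[[0,0,25],[0,0,0]],[[0,0,24],[0,0,0]],[[0,0,0],[0,0,0]],[[0,0,0],[0,0,0]]]}}

```text
t: 10.4
ee_pos: [0.4522, 0.1572, 0.3057]
orientation: [0.67, 0.731, 0.087, -0.097]
ft_force: [0.1, -0.1, 0.5]
opening: 0.598
gripper_force: 0.0
```

>>> {"fn": "carry_out", "kwargs": {"moves": [[[0,0,0],[0,0,0]],[[0,0,0],[0,0,0]],[[0,0,0],[0,0,0]],[[0,0,0],[0,0,0]],[[0,0,0],[0,0,0]],[[0,0,0],[0,0,0]]], "jaw": -1, "force": 60}}

```text
t: 10.9
ee_pos: [0.4524, 0.1571, 0.3073]
orientation: [0.671, 0.73, 0.089, -0.096]
ft_force: [-1.9, -2.3, 6.1]
opening: 0.295
gripper_force: 58.3
```

>>> {"fn": "carry_out", "kwargs": {"moves": [[[2.6,0,-9.7],[0,0,0]],[[2.6,0,-9.7],[0,0,0]],[[5.2,0,-19.3],[0,0,0]],[[5.2,0,-19.3],[0,0,0]],[[5.2,0,-19.3],[0,0,0]],[[5.2,0,-19.3],[0,0,0]],[[5.2,0,-19.3],[0,0,0]],[[2.6,0,-9.7],[0,0,0]],[[0,0,0],[0,0,0]],[[0,0,0],[0,0,0]]]}}

```text
t: 11.73
ee_pos: [0.4521, 0.1572, 0.4363]
orientation: [0.671, 0.73, 0.089, -0.096]
ft_force: [0.1, -1.0, -2.2]
opening: 0.294
gripper_force: 59.0
```

Run:
```python
from h import *
np.set_printoptions(precision=4,suppress=True)
s=readout.sense(); print(s["t"],s["ee_pos"],s["orientation"],s["opening"],s["joint_pos"].round(3))
for c in ["side"]:
    p,T=Twc(c); im,d=eyes.get_image(c); np.savez("side2.npz",im=im,d=d); cv2.imwrite(f"pics/side2.png",cv2.resize(im[180:360,190:430],(800,600),interpolation=cv2.INTER_CUBIC)[:,:,::-1])
    for n in ["nut_driver_tip","nut_driver"]:
        l=models.landmark_of(n,c); print(c,n,[(round(a["score"],2),round(a["centre"][0]*640,1),round(a["centre"][1]*480,1)) for a in l[:2]])
    e=np.array([.4490,.1966]); print("expect tip",proj(p,T,[e[0],e[1],.144]),"end",proj(p,T,[e[0],e[1],.309]))
```

```text
11.7333 [0.4521 0.1572 0.4363] [ 0.6707  0.7302  0.0885 -0.0957] 0.2935627531802133 [ 0.486  0.411 -1.143  1.895  0.181  0.94  -0.611]
side nut_driver_tip [(0.65, 308.7, 291.5)]
side nut_driver [(0.95, 306.0, 291.0), (0.63, 228.7, 303.7)]
expect tip [[305.0258 293.2609]] end [[304.1183 226.0887]]
```

View pics/side2.png

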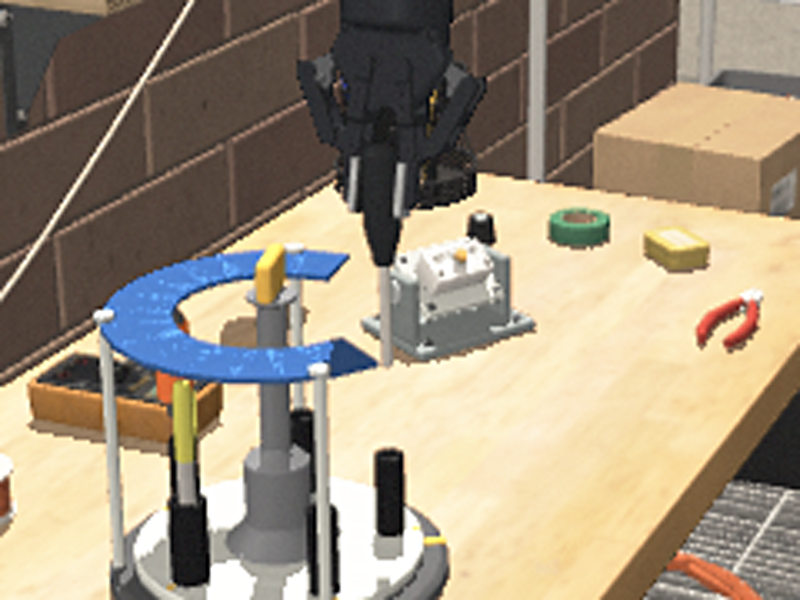

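Side crop: the driver is held and drawn clear (tip at crop px (387,365)), and its pocket at (388,470) is empty. Next I'll measure its axis in the hand.

```bash
cat > axis.py <<'E'
from h import *
from scipy.optimize import least_squares
np.set_printoptions(precision=4,suppress=True)
def cloud(c):
    p,T=Twc(c); im,d=eyes.get_image(c); a=models.silhouettes("nut_driver",c)
    if not a: return None
    m=cv2.erode(a[0]["mask"].astype(np.uint8),np.ones((2,2)))>0; m&=d>0
    vs,us=np.nonzero(m); return pts(p,T,us,vs,d[vs,us]),a[0]["score"],T[:3,3],a[0]["mask"]
def main():
    s=readout.sense(); Rm=R.from_quat(s["orientation"]); t=np.array(s["ee_pos"]); out=[]
    d0=Rm.apply([np.sin(np.radians(15)),0,-np.cos(np.radians(15))]); gp=t+Rm.apply([0,0,.155])
    for c in ["wrist","side"]:
        o=cloud(c)
        if o is None: print(c,"none"); continue
        q=Rm.inv().apply(o[0]-t)  # tool frame
        dt=np.array([np.sin(np.radians(15)),0,-np.cos(np.radians(15))]); gt=np.array([0,0,.155])
        al=(q-gt)@dt; rad=np.linalg.norm(q-gt-np.outer(al,dt),axis=1); k=(rad<.025)&(al>-.14)&(al<.045)
        q,al=q[k],al[k]; print(c,o[1],"n",k.sum(),"along",al.min(),al.max())
        cam=Rm.inv().apply(o[2]-t)
        for nm,lo,hi,r in [("shank",-.125,-.075,.0042),("handle",-.028,.02,.0135)]:
            j=(al>lo)&(al<hi)
            if j.sum()<8: print(nm,j.sum()); continue
            print(c,nm,j.sum(),"med surf",np.median(q[j],0),"al",np.median(al[j]),"cam dir",(cam-q[j].mean(0))/np.linalg.norm(cam-q[j].mean(0)))
            # centre of cross-section: mean lateral of surface + r along view dir (pts avg at pi/4*r)
            v=(cam-q[j].mean(0)); v-=dt*(v@dt); v/=np.linalg.norm(v)
            cc=q[j].mean(0)-v*r*np.pi/4; print("  centre",cc,"line at that al:",gt+dt*al[j].mean(),"diff mm",(cc-gt-dt*al[j].mean())*1000)
main()
E
python3 axis.py
```

```text
wrist none
side 0.94 n 383 along -0.13079425831374944 0.030451146608367882
side shank 56 med surf [-0.023 -0.003  0.25 ] al -0.0980113811045767 cam dir [ 0.925  -0.3483 -0.1522]
  centre [-0.0272 -0.0015  0.2491] line at that al: [-0.0254  0.      0.2496] diff mm [-1.8356 -1.5347 -0.4918]
side handle 181 med surf [ 0.0103 -0.0034  0.1631] al -0.00536066282749351 cam dir [ 0.9286 -0.3591 -0.094 ]
  centre [0.0008 0.0013 0.1603] line at that al: [-0.0013  0.      0.1597] diff mm [2.0574 1.3389 0.5513]
```

```bash
cat > axis2.py <<'E'
from h import *
np.set_printoptions(precision=4,suppress=True)
import sys
s=readout.sense(); Rm=R.from_quat(s["orientation"]); t=np.array(s["ee_pos"])
dt=np.array([np.sin(np.radians(15)),0,-np.cos(np.radians(15))]); gt=np.array([0,0,.155]); yt=np.array([0,1,0]); xt=np.cross(yt,dt)*-1
for c in ["wrist","side"]:
    p,T=Twc(c); im,d=eyes.get_image(c); np.savez(f"{c}_ax.npz",im=im,d=d)
    vs,us=np.nonzero(d>0); q=Rm.inv().apply(pts(p,T,us,vs,d[vs,us])-t)-gt
    a=q@dt; y=q@yt; x=q@xt; cam=Rm.inv().apply(T[:3,3]-t)-gt; cx,cy=cam@xt,cam@yt; v=np.array([cx,cy])/np.hypot(cx,cy)
    k=(np.hypot(x,y)<.022)&(a>-.135)&(a<.04); print(c,"n",k.sum(),"view x,y",v)
    lat=x*-v[1]+y*v[0]; dep=x*v[0]+y*v[1]
    for lo in np.arange(-.14,.04,.01):
        j=k&(a>=lo)&(a<lo+.01)
        if j.sum()>3: print("%.3f n%3d lat %.1f..%.1f mid %.1f  dep max %.1f"%(lo+.005,j.sum(),*(1000*np.array([lat[j].min(),lat[j].max(),(lat[j].min()+lat[j].max())/2,np.percentile(dep[j],90)]))))
E
python3 axis2.py
python3 - <<'E'
import numpy as np,cv2
cv2.imwrite("pics/w4.png",np.load("wrist_ax.npz")["im"][:,:,::-1])
E
```

```text
wrist n 14149 view x,y [ 1.     -0.0032]
-0.125 n 24 lat -4.8..2.4 mid -1.2  dep max -0.8
-0.115 n 28 lat -4.6..2.9 mid -0.9  dep max -0.5
-0.105 n 30 lat -5.1..2.8 mid -1.2  dep max -0.1
-0.095 n 31 lat -4.3..2.1 mid -1.1  dep max 0.4
-0.085 n  8 lat -2.5..0.9 mid -0.8  dep max 0.6
-0.025 n167 lat -12.8..12.4 mid -0.2  dep max 11.8
-0.015 n325 lat -17.2..17.7 mid 0.2  dep max 12.5
-0.005 n803 lat -20.9..20.7 mid -0.1  dep max 12.6
0.005 n1174 lat -21.6..21.5 mid -0.0  dep max 12.5
0.015 n1929 lat -21.8..21.8 mid -0.0  dep max 12.6
0.025 n4278 lat -21.4..21.3 mid -0.1  dep max 11.8
0.035 n5351 lat -21.9..22.0 mid 0.0  dep max 6.5
side n 650 view x,y [ 0.9255 -0.3788]
-0.125 n 17 lat -4.6..2.5 mid -1.0  dep max 4.2
-0.115 n 13 lat -4.6..2.4 mid -1.1  dep max 3.1
-0.105 n 16 lat -4.8..2.3 mid -1.2  dep max 4.3
-0.095 n 16 lat -4.9..2.1 mid -1.4  dep max 2.4
-0.085 n 15 lat -5.0..2.0 mid -1.5  dep max 3.1
-0.075 n 12 lat -2.8..1.9 mid -0.5  dep max 3.9
-0.065 n 12 lat -3.0..1.7 mid -0.6  dep max 4.2
-0.055 n 19 lat -7.7..6.1 mid -0.8  dep max 5.9
-0.045 n 29 lat -7.8..10.4 mid 1.3  dep max 10.2
-0.035 n 34 lat -12.4..10.3 mid -1.1  dep max 12.2
-0.025 n 49 lat -12.5..12.5 mid -0.0  dep max 15.6
-0.015 n 53 lat -19.4..21.2 mid 0.9  dep max 15.3
-0.005 n 69 lat -17.1..21.1 mid 2.0  dep max 17.1
0.005 n 75 lat -19.5..21.0 mid 0.7  dep max 16.4
0.015 n 74 lat -17.3..20.8 mid 1.7  dep max 15.8
0.025 n 96 lat -17.4..20.5 mid 1.6  dep max 14.8
0.035 n 49 lat -19.7..20.5 mid 0.4  dep max 10.3
```

View pics/w4.png

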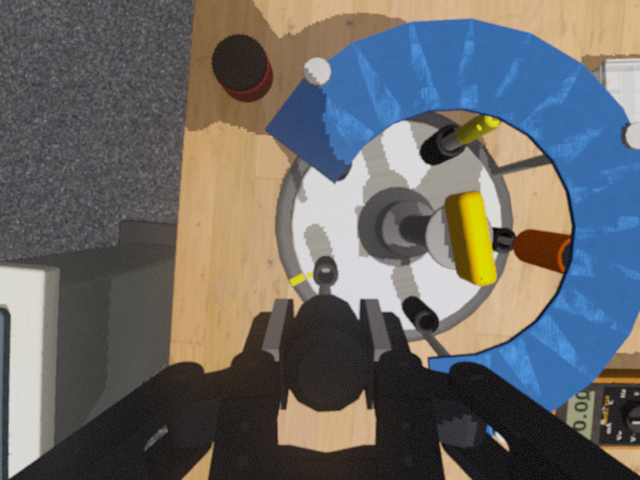

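```bash
cat > final.py <<'E'
from pose import *
np.set_printoptions(precision=4,suppress=True)
t=np.radians(35.6); az=np.radians(150.8); db=np.array([np.sin(t)*np.cos(az),np.sin(t)*np.sin(az),np.cos(t)])
a=np.radians(16.3); dt=np.array([np.sin(a),.008,-np.cos(a)]); dt/=np.linalg.norm(dt)
tip=np.array([-.0005,0,.155])-dt*.133
y=np.array([np.cos(np.radians(60.8)),np.sin(np.radians(60.8)),0])
Rf,_=R.align_vectors([db,y],[dt,[0,1,0]],weights=[1000,1])
def fin(bolt,gap): return bolt+db*gap-Rf.apply(tip)
E
python3 - <<'E'
from final import *
z=np.load("w2.npz"); pw=eyes.camera_params("wrist"); ps,Ts=Twc("side"); pt,Tt=Twc("top")
A=np.zeros((3,3)); b=np.zeros(3)
for p,T,u,v in [(pw,z["T"],330.4,250.3),(ps,Ts,326.2,255.8),(pt,Tt,376.6,239.4)]:
    dd=raydir(p,T,u,v); M=np.eye(3)-np.outer(dd,dd); A+=M; b+=M@T[:3,3]
X=np.linalg.solve(A,b); print("tri",X,[proj(p,T,X) for p,T in [(pw,z["T"]),(ps,Ts),(pt,Tt)]])
bolt=np.array([.575,-.2047,.082]); s=readout.sense()
f1=fin(bolt,.03); print("final",f1,Rf.as_quat(), "tip now",s["ee_pos"]+R.from_quat(s["orientation"]).apply(tip))
for L in (.15,.22):
    e,q=ik(f1,Rf,L,[s["joint_pos"]]); print(e,q)
pre=fin(bolt,.10)
R0=R.from_quat(s["orientation"])
plan([([.42,.06,.44],None),(pre,Rf)],turn=6)
print(pre)
E
```

```text
tri [ 0.5737 -0.2029  0.08  ] [array([[329.7035, 248.1679]]), array([[328.3388, 255.7494]]), array([[376.2005, 237.0491]])]
final [ 0.4465 -0.1342  0.3607] [ 0.2468  0.9544 -0.0388  0.1631] tip now [0.4477 0.1939 0.1529]
9.417385078779774e-07 [ 1.0173  0.3582 -1.2484  2.0539  0.7571  0.8418  0.4133]
1.1475567680283209e-06 [ 1.0391  0.3235 -1.2806  2.105   0.7425  0.8131  0.386 ]
[[-30.0, -13.4, -9.5], [0.0, 0.0, 0.0]],[[-30.0, -13.4, -9.5], [0.0, 0.0, 0.0]],[[-30.0, -13.4, -9.5], [0.0, 0.0, 0.0]], # 3
[[-15.7, -2.2, -2.1], [-0.23, -2.85, -5.17]],[[-15.5, -3.6, -1.3], [-0.23, -2.85, -5.17]],[[-15.2, -5.0, -0.6], [-0.23, -2.85, -5.17]],[[-14.7, -6.3, 0.1], [-0.23, -2.85, -5.17]],[[-14.0, -7.6, 0.8], [-0.23, -2.85, -5.17]],[[-13.2, -8.9, 1.5], [-0.23, -2.85, -5.17]],[[-12.3, -10.0, 2.1], [-0.23, -2.85, -5.17]],[[-11.2, -11.1, 2.6], [-0.23, -2.85, -5.17]],[[-10.0, -12.1, 3.1], [-0.23, -2.85, -5.17]],[[-8.8, -12.9, 3.5], [-0.23, -2.85, -5.17]],[[-7.4, -13.7, 3.9], [-0.23, -2.85, -5.17]], # 11
[ 0.4109 -0.1143  0.4176]
```

>>> {"fn": "carry_out", "kwargs": {"moves": [[[-30,-13.4,-9.5],[0,0,0]],[[-30,-13.4,-9.5],[0,0,0]],[[-30,-13.4,-9.5],[0,0,0]],[[-15.7,-2.2,-2.1],[-0.23,-2.85,-5.17]],[[-15.5,-3.6,-1.3],[-0.23,-2.85,-5.17]],[[-15.2,-5,-0.6],[-0.23,-2.85,-5.17]],[[-14.7,-6.3,0.1],[-0.23,-2.85,-5.17]],[[-14,-7.6,0.8],[-0.23,-2.85,-5.17]],[[-13.2,-8.9,1.5],[-0.23,-2.85,-5.17]],[[-12.3,-10,2.1],[-0.23,-2.85,-5.17]],[[-11.2,-11.1,2.6],[-0.23,-2.85,-5.17]],[[-10,-12.1,3.1],[-0.23,-2.85,-5.17]]]}}

```text
t: 13.18
ee_pos: [0.4124, -0.0829, 0.4218]
orientation: [0.332, 0.936, -0.016, 0.119]
ft_force: [-0.7, -0.6, -1.1]
opening: 0.293
gripper_force: 59.1
```

>>> {"fn": "carry_out", "kwargs": {"moves": [[[-8.8,-12.9,3.5],[-0.23,-2.85,-5.17]],[[-7.4,-13.7,3.9],[-0.23,-2.85,-5.17]],[[0,0,0],[0,0,0]],[[0,0,0],[0,0,0]],[[0,0,0],[0,0,0]],[[0,0,0],[0,0,0]]]}}

```text
t: 13.68
ee_pos: [0.4111, -0.1134, 0.418]
orientation: [0.247, 0.954, -0.038, 0.164]
ft_force: [0.2, 0.1, -1.7]
opening: 0.295
gripper_force: 59.1
```

```bash
python3 - <<'E'
from final import *
s=readout.sense(); Rm=R.from_quat(s["orientation"]); print(s["t"],s["ee_pos"],s["orientation"],s["joint_pos"].round(3),s["opening"])
bolt=np.array([.575,-.2047,.082]); plan([(fin(bolt,.06),Rf)],step=20)
print("tip",s["ee_pos"]+Rm.apply(tip),"axis",Rm.apply(dt),db)
E
python3 axis2.py | head -12
python3 - <<'E'
import sys; sys.path.insert(0,".")
from h import *
z=np.load("side_ax.npz"); im=z["im"]; w=np.load("wrist_ax.npz")["im"]
a=cv2.resize(im[190:310,260:380],(400,400),interpolation=cv2.INTER_CUBIC); b=cv2.resize(w,(400,300))
c=np.zeros((400,800,3),np.uint8); c[:,:400]=a; c[:300,400:]=b; cv2.imwrite("pics/c5.png",c[:,:,::-1])
E
```

```text
13.6833 [ 0.4111 -0.1134  0.418 ] [ 0.2473  0.9543 -0.0383  0.1635] [ 1.197  0.308 -1.362  2.141  0.733  0.775  0.456] 0.2953195714587091
[[-3.8, -0.4, 13.0], [0.02, 0.01, -0.02]],[[-3.8, -0.4, 13.0], [0.02, 0.01, -0.02]],[[-3.8, -0.4, 13.0], [0.02, 0.01, -0.02]], # 3
tip [ 0.5247 -0.1753  0.1638] axis [-0.5088  0.2837  0.8128] [-0.5081  0.284   0.8131]
wrist n 14144 view x,y [ 0.9999 -0.0155]
-0.125 n 24 lat -5.5..2.2 mid -1.7  dep max -0.3
-0.115 n 27 lat -5.4..2.1 mid -1.6  dep max 0.2
-0.105 n 31 lat -5.9..2.1 mid -1.9  dep max 0.5
-0.095 n 27 lat -5.0..1.4 mid -1.8  dep max 0.8
-0.085 n 12 lat -3.7..0.2 mid -1.7  dep max 1.2
-0.025 n162 lat -13.3..12.0 mid -0.7  dep max 12.3
-0.015 n338 lat -17.3..17.9 mid 0.3  dep max 13.1
-0.005 n819 lat -18.6..20.9 mid 1.1  dep max 12.9
0.005 n1147 lat -21.4..21.5 mid 0.1  dep max 13.0
0.015 n1967 lat -21.7..21.7 mid 0.0  dep max 13.1
0.025 n4373 lat -21.2..21.4 mid 0.1  dep max 12.2
```

View pics/c5.png

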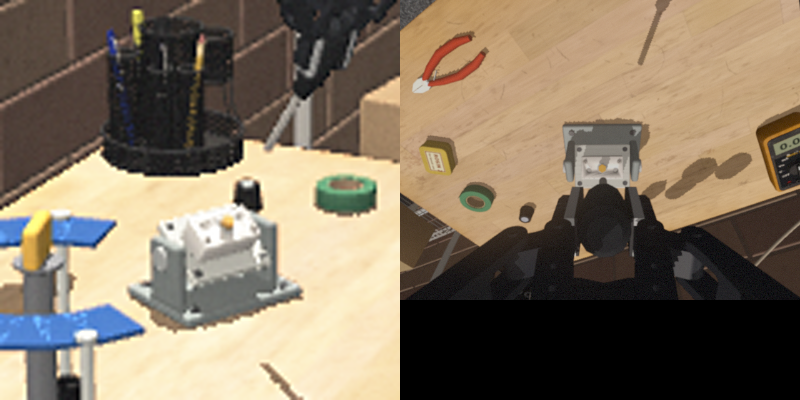

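```bash
cat > chk.py <<'E'
from final import *
s=readout.sense(); Rm=R.from_quat(s["orientation"]); pos=np.array(s["ee_pos"])
p,T=Twc("wrist"); im,d=eyes.get_image("wrist"); im=im.astype(int)
vs,us=np.mgrid[0:480,0:640]; P=pts(p,T,us.ravel(),vs.ravel(),d.ravel()).reshape(480,640,3)
e=proj(p,T,[.575,-.2047,.082])[0]; print("exp px",e)
br=(im[...,0]>im[...,2]+70)&(np.hypot(us-e[0],vs-e[1])<18)&(P[...,2]>.06)&(d>0); b=P[br]; print("brass",br.sum(),us[br].mean(),vs[br].mean(),b.mean(0))
bc=b.mean(0); q=P[(d>0)&(np.linalg.norm(P-bc,axis=2)<.035)&~br]
q=q[abs((q-bc)@db+.008)<.012]
for _ in range(8):
    c=q.mean(0); n=np.linalg.svd(q-c)[2][2]; n*=np.sign(n[2]); r_=abs((q-c)@n); q=q[r_<max(.0015,np.percentile(r_,90))]
print(len(q),"n",n,"tilt",np.degrees(np.arccos(n[2])),"az",np.degrees(np.arctan2(n[1],n[0])),"above",(bc-c)@n, "pts ctr",c)
top=b[(b-c)@n>.006]; print("head top",len(top),top.mean(0))
pt=pos+Rm.apply(tip); v=pt-bc; print("tip gap",v@db,"lateral",v-db*(v@db)); print(models.landmark_of("bolt_head","wrist")[:2])
E
python3 chk.py
```

```text
exp px [323.8296 270.2607]
brass 110 323.07272727272726 268.8909090909091 [ 0.5736 -0.2047  0.0815]
1871 n [-0.507   0.28    0.8152] tilt 35.39542055815891 az 151.09185378813115 above 0.00925387707226907 pts ctr [ 0.5787 -0.2071  0.0741]
head top 109 [ 0.5736 -0.2047  0.0815]
tip gap 0.10013930631508583 lateral [0.002  0.0009 0.0009]
[{'centre': [0.5072, 0.5648], 'score': 0.6}]
```

>>> {"fn": "carry_out", "kwargs": {"moves": [[[-3.8,-0.4,13],[0,0,0]],[[-3.8,-0.4,13],[0,0,0]],[[-3.8,-0.4,13],[0,0,0]],[[0,0,0],[0,0,0]],[[0,0,0],[0,0,0]],[[0,0,0],[0,0,0]]]}}

```text
t: 14.38
ee_pos: [0.4311, -0.1259, 0.3852]
orientation: [0.247, 0.954, -0.039, 0.164]
ft_force: [0.9, 1.1, -0.6]
opening: 0.295
gripper_force: 59.1
```

```bash
python3 chk.py; python3 axis2.py
python3 - <<'E'
from final import *
s=readout.sense(); print(s["t"],s["ee_pos"],s["ft_force"]); p,T=Twc("side")
bolt=np.array([.575,-.2047,.082]); Rm=R.from_quat(s["orientation"])
t0=s["ee_pos"]+Rm.apply(tip); print("side proj bolt",proj(p,T,bolt),"tip",proj(p,T,t0),"tip+6cm",proj(p,T,t0+.06*Rm.apply(dt)))
im=np.load("side_ax.npz")["im"]; cv2.imwrite("pics/s6.png",cv2.resize(im[190:290,290:390],(600,600),interpolation=cv2.INTER_CUBIC)[:,:,::-1])
for n in ["nut_driver_tip","bolt_head"]:
    l=models.landmark_of(n,"side"); print(n,[(round(a["score"],2),round(a["centre"][0]*640,1),round(a["centre"][1]*480,1)) for a in l[:2]])
E
```

```text
exp px [325.3034 275.7509]
brass 139 324.6474820143885 274.23021582733816 [ 0.5736 -0.2045  0.0816]
2255 n [-0.5083  0.2806  0.8142] tilt 35.49465763129986 az 151.09722679739792 above 0.00948428478226168 pts ctr [ 0.5782 -0.2071  0.0737]
head top 139 [ 0.5736 -0.2045  0.0816]
tip gap 0.05965095674401419 lateral [ 0.0014 -0.0002  0.0009]
[{'centre': [0.5092, 0.5687], 'score': 0.74}]
wrist n 14153 view x,y [ 0.9999 -0.0155]
-0.125 n 22 lat -5.6..1.6 mid -2.0  dep max -0.2
-0.115 n 31 lat -5.4..2.2 mid -1.6  dep max 0.0
-0.105 n 31 lat -5.9..2.1 mid -1.9  dep max 0.6
-0.095 n 24 lat -5.0..1.4 mid -1.8  dep max 0.8
-0.085 n 13 lat -3.7..-0.3 mid -2.0  dep max 1.2
-0.025 n168 lat -13.2..11.9 mid -0.7  dep max 12.3
-0.015 n328 lat -17.0..20.1 mid 1.5  dep max 12.9
-0.005 n813 lat -18.7..20.9 mid 1.1  dep max 13.0
0.005 n1151 lat -21.4..21.6 mid 0.1  dep max 13.1
0.015 n1967 lat -21.7..21.7 mid 0.0  dep max 13.2
0.025 n4369 lat -21.1..21.4 mid 0.1  dep max 12.2
0.035 n5235 lat -21.9..21.9 mid 0.0  dep max 6.8
side n 298 view x,y [0.6057 0.7957]
-0.125 n  8 lat -1.7..6.2 mid 2.3  dep max 0.9
[... 345 characters left out ...]
 -6.8..5.8 mid -0.5  dep max 11.8
-0.035 n 16 lat -12.5..9.8 mid -1.3  dep max 12.3
-0.025 n 15 lat -11.1..12.5 mid 0.7  dep max 15.3
-0.015 n 15 lat -16.8..5.1 mid -5.8  dep max 19.1
-0.005 n 32 lat -21.5..14.3 mid -3.6  dep max 18.5
0.005 n 23 lat -18.8..10.7 mid -4.0  dep max 18.9
0.015 n 30 lat -15.5..9.7 mid -2.9  dep max 18.0
0.025 n 50 lat -18.6..21.7 mid 1.5  dep max 16.7
0.035 n 47 lat -17.3..14.1 mid -1.6  dep max 15.0
14.5833 [ 0.431  -0.1264  0.3853] [-0.1627 -0.5438  0.0331]
side proj bolt [[328.1879 254.8576]] tip [[335.2868 242.4699]] tip+6cm [[342.6519 229.7639]]
nut_driver_tip [(0.72, 184.1, 336.2), (0.71, 335.0, 243.2)]
bolt_head [(0.74, 326.3, 256.8), (0.42, 389.7, 255.0)]
```

View pics/s6.png

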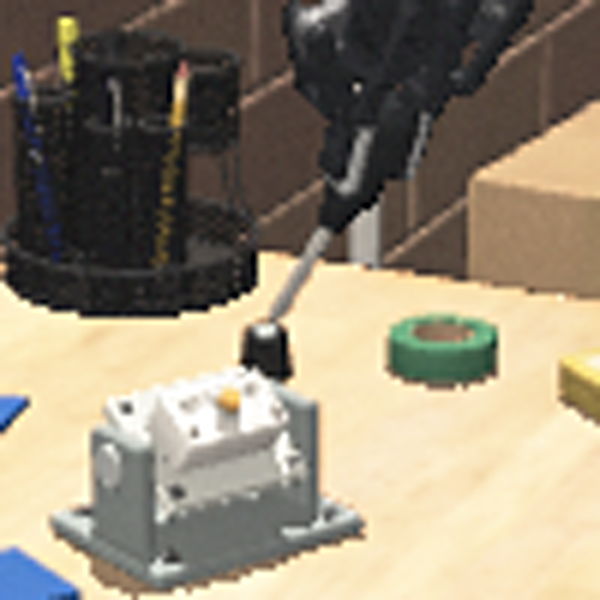

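Side crop: shank tip at (272,320) and bolt head at (230,398), with the shank line running into the bolt to within about 2 mm. Closing the last 30 mm along the axis now.

>>> {"fn": "carry_out", "kwargs": {"moves": [[[-2,0,7.3],[0,0,0]],[[-2,0,7.3],[0,0,0]],[[-2,0,7.3],[0,0,0]],[[-1.5,0,7.3],[0,0,0]],[[0,0,0],[0,0,0]],[[0,0,0],[0,0,0]],[[0,0,0],[0,0,0]],[[0,0,0],[0,0,0]],[[0,0,0],[0,0,0]],[[0,0,0],[0,0,0]]]}}

```text
t: 15.52
ee_pos: [0.4458, -0.1345, 0.3599]
orientation: [0.247, 0.954, -0.039, 0.164]
ft_force: [0.4, -0.1, -0.6]
opening: 0.298
gripper_force: 59.1
```

```bash
python3 chk.py; python3 axis2.py | sed -n 1,7p
python3 - <<'E'
from final import *
s=readout.sense(); print(s["t"],s["ee_pos"],s["qd"].round(3),s["opening"],s["gripper_force"]); p,T=Twc("side"); im,d=eyes.get_image("side")
for n in ["nut_driver_tip","bolt_head"]:
    l=models.landmark_of(n,"side"); print(n,[(round(a["score"],2),round(a["centre"][0]*640,1),round(a["centre"][1]*480,1)) for a in l[:2]])
bolt=np.array([.574,-.2046,.0817]); print(proj(p,T,[bolt,bolt+.03*db,bolt+.09*db]))
cv2.imwrite("pics/s7.png",np.hstack([cv2.resize(im[200:300,280:380],(400,600)[:1]*2,interpolation=cv2.INTER_CUBIC),cv2.resize(im[240:370,190:320],(400,400),interpolation=cv2.INTER_CUBIC)])[:,:,::-1])
E
```

```text
exp px [326.3831 281.7934]
brass 144 325.68055555555554 279.0208333333333 [ 0.5731 -0.2042  0.0811]
2609 n [-0.5091  0.2795  0.814 ] tilt 35.5067242699436 az 151.22853794463532 above 0.009381097137931064 pts ctr [ 0.5775 -0.2064  0.0731]
head top 142 [ 0.5731 -0.2042  0.0811]
tip gap 0.029227915153006753 lateral [ 0.0012 -0.0007  0.001 ]
[{'centre': [0.5127, 0.581], 'score': 0.81}]
wrist n 14134 view x,y [ 0.9999 -0.0155]
-0.125 n 24 lat -5.6..2.2 mid -1.7  dep max -0.2
-0.115 n 26 lat -5.4..2.1 mid -1.6  dep max 0.2
-0.105 n 30 lat -5.9..2.1 mid -1.9  dep max 0.5
-0.095 n 29 lat -5.1..1.4 mid -1.8  dep max 1.0
-0.085 n 11 lat -3.1..-0.3 mid -1.7  dep max 1.1
-0.025 n160 lat -13.3..11.9 mid -0.7  dep max 12.3
15.7167 [ 0.4458 -0.1345  0.3598] [-0.001 -0.     0.001  0.    -0.001  0.    -0.002] 0.29495907301571045 59.08248466788791
nut_driver_tip [(0.49, 332.4, 248.9), (0.46, 229.0, 301.9)]
bolt_head [(0.85, 326.0, 256.3), (0.59, 306.5, 393.8)]
[[328.4761 255.0115]
 [331.9413 249.0173]
 [339.126  236.5892]]
```

View pics/s7.png

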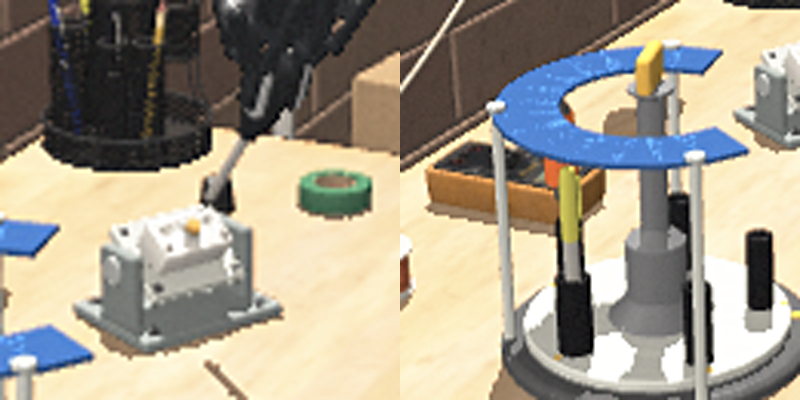

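The picture shows the tip about 3 cm off the bolt head at (193,226) and in line with it. The carousel is on its click and still holds its other tools. The gap reads about 29 mm, lateral error under 2 mm, and the arm is steady.

```bash
python3 -c "
from station import bot; print(bot.sign_off())"
```

```text
the job is handed in; nothing more can be done
None
```

I handed the job in at about 16 s of the 56 s allowed: the carousel is turned one click, and the nut driver is held steady in line with the bolt, its tip about 29 mm off the head and under 2 mm off the axis by camera measurement.

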